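# Lay a separator sheet and the next slab in a sloping glue jig

## Task

Two scenic-base slabs are being glued up in the sloping jig and must not stick together: lay the white separator sheet flat on the grey slab already in the jig, let go of it when it sits snug, then stack the loose wooden slab on top of the sheet. For each piece, hold it parallel to the slope, push the red sprung pusher back with its end, and lower it behind the end stop until it lies flat on the layer below before you let go; do not drop it in. Both must end flat, against the two lower stops and the end stop; leave the paint bottle, the painting handle and the model vehicle alone.

Things in the scene. Friction and masses are not known exactly. Their poses are not given: they have to be found in the camera images.
- lower_slab: Grey slab 50 x 150 x 15 mm fixed in the jig, the first layer; the separator overhangs it by 5 mm each side. Origin: centre of its underside. Its frame is the slope frame, tilted 30 degrees: x up the slope, away from the robot (50 mm way), y across (150 mm way), z square off the slope. The jig's floor plate is at z = 0. Seated right, the separator's underside centre is at (0, 0, 15) mm here, the loose slab's at (0, 0, 20) mm.
- lower_stops (a point): Midpoint between the two aluminium lower stops, on the line of their faces at floor level: (-30, 0, 0) mm of the slope frame, axes alike. Each stop is 20 mm wide, 14 mm thick and 40 mm high, centred 56 mm either side (y); a finger can pass in the 92 mm gap between. The upper side (+x) of the jig is open. The floor plate reaches from x = -52 to +60 mm of the slope frame.
- end_stop (a point): Foot of the face of the fixed aluminium end stop at the -y end: (0, -75, 0) mm of the slope frame, axes alike. It is 44 mm wide, 14 mm thick and 26 mm high off the floor plate.
- pusher_face (a point): Middle of the face of the red sprung pusher at the +y end of the jig; axes as the lower slab's. At rest the face is at y = 67 mm of the slope frame, so it overhangs the lower slab by 8 mm; it is 40 mm wide and reaches from z = 16.5 to 55 mm. Its black housing behind, 52 mm wide and high, stands at y = 112 to 138 mm.
- pusher (a joint): How far the pusher is pushed back towards +y of the slope frame, m: 0 at rest, at most 0.020. Spring: 1.2 N to start it, plus 0.2 N per mm; with a piece seated it is at 0.008 and pushes the piece against the end stop.
- separator: White rigid plastic separator sheet, 150 (x) x 60 (y) x 5 (z) mm, about 60 g, the same either way round. Origin: centre of its underside. It starts flat on a wooden rest block 110 x 36 x 22 mm (long way alike), so its long edges overhang by 12 mm.
- slab: Loose wooden slab, the next layer, 150 (x) x 60 (y) x 14 (z) mm, about 110 g. Origin: centre of its underside. It starts flat on another such rest block, 22 mm above the table. Which of the two pieces is at the robot's left varies.
- paint_bottle: Blue paint bottle, 32 mm across, 75 mm tall, standing beside the work: leave alone. Origin: centre of its foot.
- painting_handle: Black painting handle with a figure on top, 52 mm across, 112 mm tall: leave alone. Origin: centre of its foot.
- model_vehicle: Grey model vehicle, 130 mm long (its y), 70 mm wide, 54 mm tall: leave alone. Origin: centre of its underside.
Mind the look-alikes: they are no part of the job. Of the things shaped like the slab, the wooden one is meant. Of the things that look like the separator, the larger one is meant.

How it is judged:
By the outcome, as a careful person would: the job done as asked, in the order asked, and still so for the second after the job is handed in, with the robot touching nothing.
It also fails if it takes over 58 s, if anything falls off the work surface, if the arm or the gripper's body presses on something with over 40 N, if the wrist force passes 120 N, or if a joint passes its speed limit or range.

## Robot

A 6-joint arm with a two-finger parallel gripper is mounted at the origin on the work surface. World frame = base frame: x ahead of the robot, y to its left, z up, the work surface at z = 0. Lengths are in m, angles in rad, forces in N, time in s.
With the tool pointing down it reaches from about 0.35 to 0.775 m from the base axis. Payload 5.5 kg.
Tool frame: the origin (TCP) lies at the very end of the fingers, on their centre line; the grasp point (between the pads) lies 19 mm behind it (env.grip_point_offset is the distance from the TCP to the grasp point, in m); z points along the fingers, y is the line along which they close (so a half turn about z gives the same grasp; the last joint's range is limited). The gripper opens to 85 mm and grips with 20 to 120 N. Pads are 22 mm wide; open, the fingers measure 114 mm over their backs; the gripper's body (76 mm by 85 mm) begins 54 mm behind the grasp point. The pads swing forward as they close: fully open they stand 13 mm farther back than shut.
Start: joints at [1.123, 0.313, 0.046, 1.304, 0, 1.431], TCP at [0.174, 0.548, 0.231] pointing down, gripper open.
Joint ranges: [-2.76, 2.76], [-0.86, 1.69], [-1.03, 1.26], [-2.2, 2.34], [-1.47, 1.5], [-3.14, 3.14]. Speed limits (rad/s): [2.57, 2.57, 3.14, 3.14, 3.14, 3.14].

## Interface

Orientations are given as a unit quaternion [w, x, y, z].
In Python, from workcell import sensors, imaging, workorder, env gives the robot as it stands.
- The arm moves only by the shell command python3 -m handwheel 'ROWS' [FORCE]. ROWS is JSON, a list of rows, each a list of 5 numbers: the shift along the tool's x, y, z in mm, then the turn about the tool's z in rad, then the opening, from 0 (shut) to 1 (fully open). A call has 1 to 8 rows; each row is the pose to reach, as a shift and turn from the pose commanded when the call began, along the tool's axes at that moment; what a row does not reach only later rows make up. A row lasts 1/10 s, in which the tool goes at most 50 mm and 8.59 degrees, less where a joint would pass 70% of its speed; a pose out of reach is approached as far as the arm can. A call with a gripper value outside its range is refused whole. The fingers move at their own pace and stop on an object; FORCE is the grip in N (left out, the last holds). Time passes only in rows, so rows that repeat a pose let the fingers close. It gives the time, the measured TCP pose, the force, the opening and the grip force at its end, in the units of the state.
- sensors.get_state(): the state, without advancing time (a new reading comes with each control period).
- imaging.read_camera(name): name is "scene" or "top" or "wrist"; returns a dict with "color" (420x560x3 uint8, blue, green, red), "z_map" (420x560 float32, m along the optical axis (not along the pixel's ray), 0 where there is no reading), "fx", "fy", "cx", "cy" (pixels), "xyz" and "rotation" of the camera in the world. Camera axes: x right, y down, z forward; pixel columns grow to the right and rows downward; lengths in m; the calibration is good to about 2 mm. A picture is of the moment at which its call begins.
- workorder.hand_in(): hands the job in; it is judged then, once.
The state is a dict: "clock": time; "joint_pos": joint angles; "qvel": joint speeds; "tau": joint torques, N m; "tcp_pos": TCP position; "orientation": TCP orientation; "wrist_force": force on the tool from outside, world axes, zero at the start; "ft_torque": the same for the moment, N m; "finger_gap": finger opening in m; "grip_force": force on a finger pad.
Only numpy, scipy, OpenCV 4.12 (cv2) and the standard library are available. Lean on these libraries where they do the work, as an engineer would, in place of code of your own. Each camera call takes 0.05 s, during which the arm holds its last target. There are 200 camera calls.

## Working session

There is one attempt and no reset: what is moved stays moved. The work goes in short steps, Python scripts to look and compute and a shell command to move; the robot and the scene stay as the last step left them, time stands still between calls to the robot, and variables do not carry over. Pictures are saved under pics/ and viewed, at most 10 in all, crops included, and the job is handed in when it is done.

```bash
ls; mkdir -p pics; python3 - <<'E'
from workcell import sensors, imaging, env
import cv2,numpy as np
print(sensors.get_state(), env.grip_point_offset)
for n in ("scene","top"):
    d=imaging.read_camera(n); cv2.imwrite(f"pics/{n}0.png",d["color"]); np.savez(f"{n}0.npz",**d)
    print(n,d["fx"],d["cx"],d["cy"],d["xyz"],np.round(d["rotation"],4).tolist())
E
```

```text
pics
{'clock': 0.0, 'joint_pos': array([1.12342338e+00, 3.14000192e-01, 4.49805166e-02, 1.30359087e+00,
       1.30041167e-05, 1.43122999e+00]), 'qvel': array([-0.00020049,  0.00144927,  0.00130759, -0.00071103, -0.00103549,
       -0.00150946]), 'tau': array([-5.01126215e-04, -4.80626643e+01,  2.98532957e+01,  1.93104520e-02,
       -1.16672736e-04,  4.18715132e-06]), 'tcp_pos': array([0.17397325, 0.54751891, 0.23040961]), 'orientation': array([-2.68628305e-04,  1.53296401e-01,  9.88179837e-01, -8.66445698e-04]), 'wrist_force': array([-0.39654711, -0.0772276 , -0.14811922]), 'ft_torque': array([ 0.02615814, -0.00527565, -0.03786557]), 'grip_force': 0.0, 'finger_gap': 0.08515720722550271} 0.0187
scene 423.664514883969 282.10460874244694 210.79417257102756 [ 1.31027515 -0.71926677  0.77277375] [-0.4378, 0.8157, 0.329, -0.1862]
top 433.35815863140493 277.63317324192354 212.6623147390582 [0.3895849  0.03194804 1.05730789] [0.0664, -0.695, 0.7123, -0.0724]
```

View pics/scene0.png

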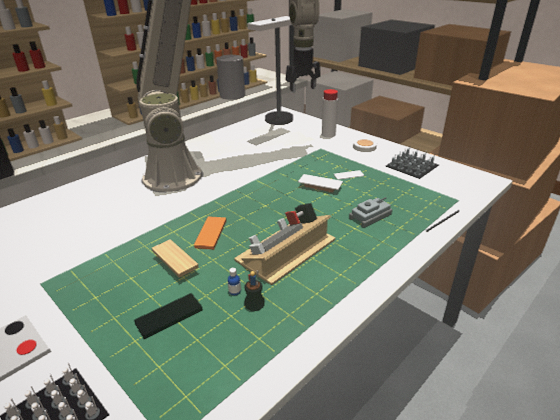

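View pics/top0.png

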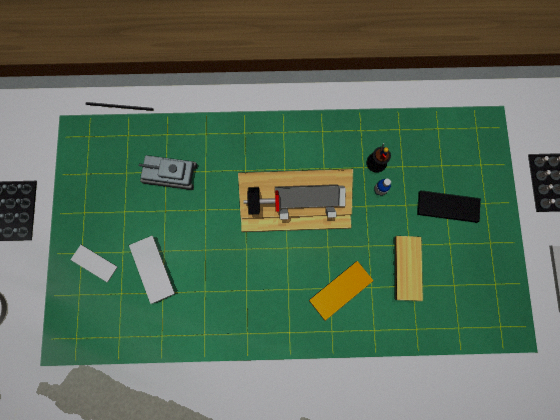

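The top view shows two white sheets: the large one at (152,270) and a small one at (94,264). The large one is the separator. There are three slab shapes: wooden (409,268), orange (342,290) and black (449,206). The wooden one is the slab. The jig is at (297,200), with its pusher at the left (+y) end and the end stop at (342,197).

```bash
cat > h.py <<'E'
import numpy as np, cv2
from scipy.spatial.transform import Rotation as R
def rot(q): return R.from_quat(np.roll(np.asarray(q,float),-1))
def ray(d,px):
    px=np.atleast_2d(px).astype(float)
    v=np.c_[(px[:,0]-d["cx"])/d["fx"],(px[:,1]-d["cy"])/d["fy"],np.ones(len(px))]
    return rot(d["rotation"]).apply(v)
def plane(d,px,z):
    r=ray(d,px); return d["xyz"]+r*((z-d["xyz"][2])/r[:,2])[:,None]
def cloud(d,m):
    v,u=np.nonzero(m&(d["z_map"]>0)); return d["xyz"]+ray(d,np.c_[u,v])*d["z_map"][v,u][:,None]
def region(d,lo,hi,box):
    m=cv2.inRange(cv2.cvtColor(d["color"],cv2.COLOR_BGR2HSV),lo,hi)
    k=np.zeros_like(m); x0,y0,x1,y1=box; k[y0:y1,x0:x1]=255
    m=cv2.morphologyEx(m&k,cv2.MORPH_OPEN,np.ones((3,3),np.uint8))
    c=max(cv2.findContours(m,cv2.RETR_EXTERNAL,cv2.CHAIN_APPROX_NONE)[0],key=cv2.contourArea)
    out=np.zeros_like(m); cv2.drawContours(out,[c],-1,255,-1); return c,out>0
E
python3 - <<'E'
from h import *
d=dict(np.load("top0.npz"))
for n,lo,hi,box,z in (("sep",(0,0,110),(180,70,255),(120,225,185,312),.027),("slab",(8,40,80),(35,255,255),(385,225,435,312),.036),("small",(0,0,110),(180,70,255),(60,235,125,290),.005)):
    c,m=region(d,lo,hi,box)
    p=plane(d,c[:,0],z)[:,:2]; P=cloud(d,m)
    r=cv2.minAreaRect((p*1000).astype(np.float32)); b=cv2.boxPoints(r)
    print(n,r,"zmed",np.median(P[:,2]),"pix",cv2.minAreaRect(c)[0])
# grey slab
hsv=cv2.cvtColor(d["color"],cv2.COLOR_BGR2HSV)
for u,v in((300,197),(320,197),(285,214),(342,197),(278,202),(240,200)): print(u,v,hsv[v,u],d["z_map"][v,u])
m=np.zeros((420,560),bool); m[189:206,283:336]=1
P=cloud(d,m); c=P.mean(0); n=np.linalg.svd(P-c)[2][2]; n*=np.sign(n[2]); res=(P-c)@n
k=abs(res)<.003; P=P[k]; c=P.mean(0); n=np.linalg.svd(P-c)[2][2]; n*=np.sign(n[2])
print("plane",c,n,np.degrees(np.arccos(n[2])),np.degrees(np.arctan2(n[1],n[0])),k.mean())
im=np.hstack([cv2.resize(d["color"][165:240,230:360],None,fx=6,fy=6,interpolation=cv2.INTER_CUBIC)])
cv2.imwrite("pics/jig0.png",im)
s=dict(np.load("top0.npz"))["color"]
a=cv2.resize(s[225:312,55:195],(780,485)); 
cv2.imwrite("pics/look.png",cv2.resize(np.hstack([s[225:325,60:190],s[225:325,305:435]]),(780,300)))
E
```

```text
sep ((466.94189453125, 323.13848876953125), (149.4981231689453, 59.783695220947266), 21.978811264038086) zmed 0.026683431234520993 pix (150.8972625732422, 269.22601318359375)
slab ((454.292724609375, -283.9812927246094), (59.595855712890625, 149.80474853515625), 86.00996398925781) zmed 0.035874405914283036 pix (408.8875732421875, 267.9920654296875)
small ((486.2744140625, 468.56463623046875), (107.49000549316406, 43.549049377441406), 58.519412994384766) zmed 0.003082602341662355 pix (93.2044906616211, 262.84722900390625)
300 197 [42 15 87] 1.0211564
320 197 [38 11 90] 1.0234833
285 214 [ 60   6 169] 1.0058413
342 197 [ 80   5 165] 1.0105821
278 202 [  1 252 164] 0.97910446
240 200 [ 21 137 170] 1.0319325
plane [ 0.62287081 -0.05386471  0.06441667] [-0.50679016 -0.00592265  0.8620491 ] 30.452559329190635 -179.33043840912376 0.9132369299221357
```

View pics/jig0.png

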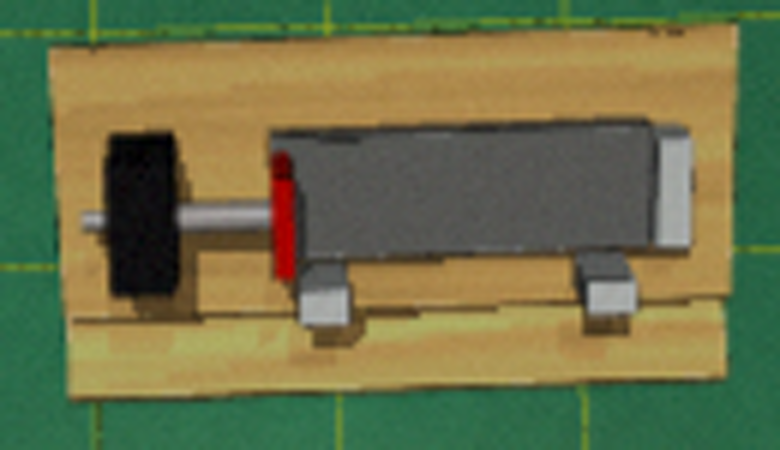

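View pics/look.png

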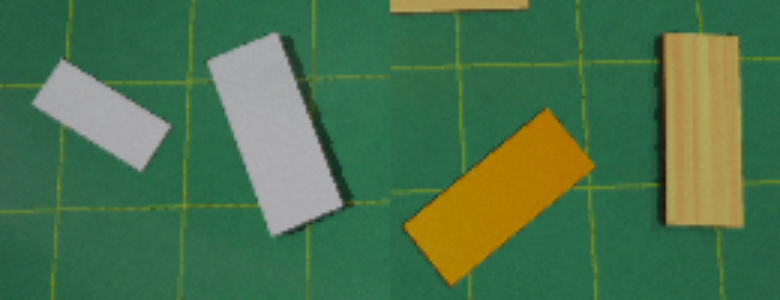

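The crops confirm both targets: the large white sheet at (151,269) measures 150x60, and the wooden-grain slab at (409,268) also measures 150x60. The moves only allow a turn about the tool's z, so I'll check the interface help before choosing a way to get the tilt.

```bash
python3 -m handwheel '[[-45,-16,0,-0.1,1],[-90,-32,0,-0.2,1],[-135,-48,0,-0.3,1],[-180,-64,0,-0.4,1],[-225,-80,0,-0.5,1],[-270,-96,0,-0.6,1],[-315,-112,0,-0.69,1],[-347,-125,0,-0.69,1]]'; python3 -c "
from workcell import sensors;s=sensors.get_state();print(s['joint_pos'].round(3),s['tcp_pos'].round(4),s['orientation'].round(4))"
```

```text
clock: 0.9
tcp_pos: [0.4691, 0.3217, 0.2308]
orientation: [-0.0, -0.19, 0.982, -0.0]
wrist_force: [0.3, -0.3, 0.3]
finger_gap: 0.0855
grip_force: 0.0
[ 0.46   0.301  0.028  1.298 -0.     0.078] [0.4691 0.3217 0.2308] [-1.000e-04 -1.900e-01  9.818e-01 -2.000e-04]
```

```bash
python3 -m handwheel '[[-49,10,0,0,1],[-98,20,0,0,1],[-147,30,0,0,1],[-196,40,0,0,1],[-245,52,0,0,1],[-290,64,0,0,1],[-290,64,0,0,1],[-290,64,0,0,1]]'; python3 -c "
from workcell import sensors;s=sensors.get_state();print(s['joint_pos'].round(3),s['tcp_pos'].round(4),s['orientation'].round(4))"
python3 -m handwheel '[[0,0,0,0,1]]'; python3 -c "
from workcell import sensors;s=sensors.get_state();print(s['joint_pos'].round(3),s['tcp_pos'].round(4),s['orientation'].round(4))"
```

```text
clock: 1.7
tcp_pos: [0.691, 0.4771, 0.2085]
orientation: [0.006, -0.19, 0.982, 0.003]
wrist_force: [-1.2, -0.7, -1.3]
finger_gap: 0.0853
grip_force: 0.0
[0.508 1.027 1.258 1.788 0.002 0.126] [0.691  0.4771 0.2085] [ 0.0062 -0.19    0.9818  0.0031]
clock: 1.8
tcp_pos: [0.6926, 0.4777, 0.2171]
orientation: [0.013, -0.19, 0.982, 0.005]
wrist_force: [-0.4, -0.3, 0.8]
finger_gap: 0.0852
grip_force: 0.0
[0.508 1.019 1.263 1.788 0.002 0.126] [0.6926 0.4777 0.2171] [ 0.0125 -0.19    0.9817  0.0051]
```

```bash
python3 -m handwheel '[[-49,10,0,0,1],[-98,20,0,0,1],[-98,20,0,0,1]]'; python3 -c "
from workcell import sensors;s=sensors.get_state();print(s['joint_pos'].round(3),s['tcp_pos'].round(4),s['orientation'].round(4))"
python3 -m handwheel '[[49,-10,0,0,1],[98,-20,0,0,1],[98,-20,0,0,1]]'; python3 -c "
from workcell import sensors;s=sensors.get_state();print(s['joint_pos'].round(3),s['tcp_pos'].round(4),s['orientation'].round(4))"
```

```text
clock: 2.1
tcp_pos: [0.7244, 0.4971, 0.1952]
orientation: [0.04, -0.19, 0.981, 0.016]
wrist_force: [0.5, -0.2, -1.1]
finger_gap: 0.0853
grip_force: 0.0
[0.509 1.048 1.264 1.702 0.005 0.127] [0.7244 0.4971 0.1952] [ 0.0396 -0.1897  0.9809  0.0157]
clock: 2.4
tcp_pos: [0.657, 0.452, 0.189]
orientation: [0.04, -0.19, 0.981, 0.016]
wrist_force: [0.7, 0.4, 1.2]
finger_gap: 0.0855
grip_force: 0.0
[0.5   0.721 0.6   1.363 0.006 0.118] [0.657 0.452 0.189] [ 0.04   -0.1897  0.9809  0.0158]
```

```bash
python3 -m handwheel '[[49,-6,-5,0,1],[98,-12,-10,0,1],[147,-18,-15,0,1],[196,-24,-20,0,1],[245,-30,-25,0,1],[294,-37,-30,0,1],[343,-43,-35,0,1],[392,-49,-35,0,1]]';  python3 -c "
from workcell import sensors;s=sensors.get_state();print(s['joint_pos'].round(3),s['tcp_pos'].round(4),s['orientation'].round(4))"
python3 -m handwheel '[[49,-6,0,0,1],[98,-12,0,0,1],[98,-12,0,0,1]]'; python3 -c "
from workcell import sensors;s=sensors.get_state();print(s['joint_pos'].round(3),s['tcp_pos'].round(4),s['orientation'].round(4))"
```

```text
clock: 3.2
tcp_pos: [0.3089, 0.2591, 0.1928]
orientation: [0.041, -0.19, 0.981, 0.016]
wrist_force: [-0.2, 0.4, 0.5]
finger_gap: 0.0855
grip_force: 0.0
[ 0.493 -0.076 -0.501  1.059  0.006  0.112] [0.3089 0.2591 0.1928] [ 0.0405 -0.1897  0.9809  0.016 ]
clock: 3.5
tcp_pos: [0.2176, 0.2091, 0.1824]
orientation: [0.037, -0.19, 0.981, 0.015]
wrist_force: [1.2, 0.1, -0.6]
finger_gap: 0.0851
grip_force: 0.0
[ 0.49  -0.28  -0.684  1.087  0.007  0.108] [0.2176 0.2091 0.1824] [ 0.0373 -0.1901  0.9809  0.015 ]
```

```bash
python3 - <<'E'
import numpy as np
from scipy.optimize import least_squares
D=np.array([[.314,.045,1.3036,.17397,.54752,.2304],[.301,.028,1.298,.4691,.3217,.2308],[1.019,1.263,1.788,.6926,.4777,.2171],[1.048,1.264,1.702,.7244,.4971,.1952],[.721,.6,1.363,.657,.452,.189],[-.076,-.501,1.059,.3089,.2591,.1928],[-.28,-.684,1.087,.2176,.2091,.1824]])
j1=np.array([1.1234,.46,.508,.509,.5,.493,.49])
c,s=np.cos(j1),np.sin(j1); r=D[:,3]*c+D[:,4]*s; print("side",-D[:,3]*s+D[:,4]*c)
def f(p,j2,j3,j4):
    L1,L2,L3,a,h,c=p; t=1.5708-j2+j3-j4; ph=j3-j2+c
    return a+L1*np.sin(j2)+L2*np.cos(ph)+L3*np.sin(t), h+L1*np.cos(j2)+L2*np.sin(ph)-L3*np.cos(t)
o=least_squares(lambda p:np.r_[f(p,*D[:,:3].T)[0]-r,f(p,*D[:,:3].T)[1]-D[:,5]],[.4,.4,.2,0,.3,0])
print(o.x,o.fun.round(4))
p=o.x
# shoulder-wrist distance at j3 limits
for j3 in(-1.03,-.9,-.7,-.5):
  for j2 in(-.8,-.5,-.28,0,.3):
    t=0; j4=1.5708-j2+j3; print(j3,j2,np.round(f(p,j2,j3,j4),3),end=' ')
  print()
E
```

```text
side [0.08002061 0.08000403 0.08047366 0.08108055 0.08168474 0.08205226
 0.08208761]
[0.51752795 0.41237672 0.43729415 0.00145046 0.23204532 0.13102303] [ 0.0001 -0.0001  0.0001 -0.0001  0.0001  0.     -0.     -0.0001 -0.0001
  0.0002 -0.0002  0.0003  0.0001 -0.0001]
-1.03 -0.8 [0.041 0.115] -1.03 -0.5 [0.133 0.089] -1.03 -0.28 [0.194 0.053] -1.03 0 [ 0.258 -0.01 ] -1.03 0.3 [ 0.304 -0.095] 
-0.9 -0.8 [0.042 0.168] -0.9 -0.5 [0.151 0.139] -0.9 -0.28 [0.222 0.098] -0.9 0 [0.298 0.026] -0.9 0.3 [ 0.353 -0.072] 
-0.7 -0.8 [0.032 0.25 ] -0.7 -0.5 [0.165 0.221] -0.7 -0.28 [0.254 0.175] -0.7 0 [0.349 0.09 ] -0.7 0.3 [ 0.421 -0.026] 
-0.5 -0.8 [0.005 0.328] -0.5 -0.5 [0.162 0.303] -0.5 -0.28 [0.269 0.255] -0.5 0 [0.386 0.164] -0.5 0.3 [0.478 0.033]
```

```bash
cat > st.py <<'E'
from workcell import sensors
from h import *
s=sensors.get_state(); Rm=rot(s['orientation']).as_matrix(); z=Rm[:,2]; y=Rm[:,1]
print("t",round(s['clock'],2),"j",s['joint_pos'].round(3),"p",s['tcp_pos'].round(4))
print("z",z.round(4),"tilt_x,y rad",np.arctan2(z[0],-z[2]).round(4),np.arctan2(z[1],-z[2]).round(4),"x",Rm[:,0].round(4),"y",y.round(4),"F",s['wrist_force'].round(1),"gap",round(s['finger_gap'],4),"gf",round(float(s['grip_force']),1))
E
python3 -m handwheel '[[0,0,45,0,1],[0,0,90,0,1],[0,0,110,0,1],[49,-6,110,0,1],[98,-12,110,0,1],[130,-16,110,0,1],[130,-16,110,0,1]]'>/dev/null; python3 st.py
```

```text
t 4.2 j [ 5.200e-01 -4.290e-01 -1.026e+00  9.010e-01  1.000e-03  1.370e-01] p [0.122  0.1622 0.081 ]
z [ 0.0629  0.0369 -0.9973] tilt_x,y rad 0.063 0.037 x [-0.9253 -0.3724 -0.0721] y [-0.374   0.9274  0.0107] F [-0.1 -0.  -0.1] gap 0.0855 gf 0.0
```

```bash
python3 -m handwheel '[[0,0,40,0,1],[40,-5,45,0,1],[80,-10,45,0,1],[80,-10,45,0,1],[80,-10,45,0,1]]'>/dev/null; python3 st.py
```

```text
t 4.7 j [ 0.719 -0.501 -1.025  1.    -0.022  0.336] p [0.067  0.1564 0.0909]
z [ 0.0485  0.0138 -0.9987] tilt_x,y rad 0.0485 0.0138 x [-0.9264 -0.3732 -0.0502] y [-0.3734  0.9276 -0.0053] F [0.3 0.8 0.5] gap 0.0853 gf 0.0
```

```bash
python3 -m handwheel '[[-49,-30,0,0,1],[-95,-57,10,0,1],[-106,-62,36,0,1],[-80,-60,70,0,1],[-50,-57,115,0,1],[-50,-57,115,0,1],[-50,-57,115,0,1]]'>/dev/null; python3 st.py
```

```text
t 5.4 j [ 0.405 -0.175 -1.025  0.711 -0.016  0.023] p [0.1778 0.158  0.0321]
z [ 0.0152 -0.0114 -0.9998] tilt_x,y rad 0.0152 -0.0114 x [-0.9278 -0.373  -0.0098] y [-0.3728  0.9278 -0.0163] F [-0.7 -0.1 -0.5] gap 0.0852 gf 0.0
```

```bash
python3 -m handwheel '[[-20,3,-45,0,1],[-60,8,-60,0,1],[-105,14,-60,0,1],[-152,20,-60,0,1],[-200,27,-60,0,1],[-248,33,-60,0,1],[-295,40,-60,0,1],[-330,45,-60,0,1]]'>/dev/null; python3 -m handwheel '[[0,0,0,0,1],[0,0,0,0,1]]' >/dev/null; python3 st.py; python3 - <<'E'
from workcell import imaging
from h import *
d=imaging.read_camera("wrist"); cv2.imwrite("pics/w1.png",d["color"])
c,m=region(d,(0,0,110),(180,70,255),(0,0,560,420)); p=plane(d,c[:,0],.027)[:,:2]*1000
print(cv2.minAreaRect(p.astype(np.float32)),d["xyz"],c[:,0].min(0),c[:,0].max(0))
E
```

```text
t 6.4 j [ 0.474  0.37  -0.22   0.973 -0.017  0.092] p [0.4658 0.323  0.0943]
z [ 0.0143 -0.0118 -0.9998] tilt_x,y rad 0.0143 -0.0118 x [-0.9278 -0.373  -0.0088] y [-0.3728  0.9278 -0.0163] F [-0.4 -0.3  0.1] gap 0.0853 gf 0.0
((464.1495056152344, 323.18975830078125), (150.2211456298828, 60.7038459777832), 21.9512939453125) [0.39757178 0.29890246 0.23619781] [229 107] [322 311]
```

View pics/w1.png

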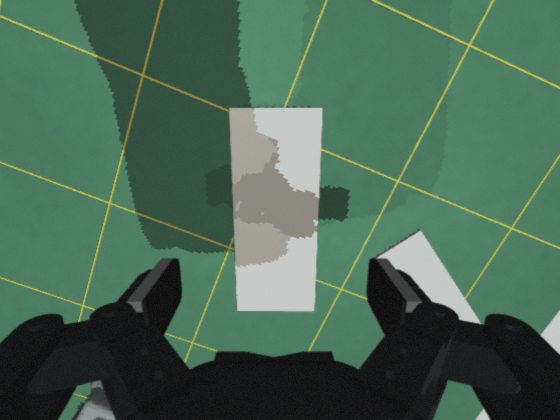

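The wrist view shows the sheet square between the fingers, at columns 229–322 and rows 107–311. I'll go down and grip it.

```bash
python3 -m handwheel '[[0,0,40,0,1],[0,0,72,0,1],[0,0,84,0,1],[0,0,84,0,1],[0,0,84,0,0.5],[0,0,84,0,0.5],[0,0,84,0,0.5],[0,0,84,0,0.5]]' 40 >/dev/null; python3 st.py;  python3 -m handwheel '[[0,0,0,0,0.5],[0,0,0,0,0.5]]'; python3 st.py
```

```text
t 7.25 j [ 0.471  0.453 -0.321  0.787 -0.017  0.089] p [0.468  0.3225 0.0126]
z [ 0.0171 -0.0101 -0.9998] tilt_x,y rad 0.0171 -0.0101 x [-0.928  -0.3723 -0.0121] y [-0.3721  0.928  -0.0157] F [-1.3 -1.2  7.3] gap 0.0584 gf 42.5
clock: 7.45
tcp_pos: [0.468, 0.3224, 0.0126]
orientation: [0.007, -0.19, 0.982, -0.007]
wrist_force: [-1.8, -0.3, 6.9]
finger_gap: 0.059
grip_force: 42.5
t 7.45 j [ 0.471  0.453 -0.321  0.787 -0.017  0.089] p [0.468  0.3224 0.0126]
z [ 0.0171 -0.0101 -0.9998] tilt_x,y rad 0.0171 -0.0101 x [-0.928  -0.3723 -0.0121] y [-0.3721  0.9281 -0.0157] F [-1.8 -0.3  6.9] gap 0.059 gf 42.5
```

```bash
python3 -m handwheel '[[0,0,-30,0,0.5],[0,0,-75,0,0.5],[-10,-20,-120,-0.14,0.5],[-26,-60,-160,-0.28,0.5],[-42,-105,-190,-0.42,0.5],[-60,-150,-210,-0.56,0.5],[-80,-195,-230,-0.7,0.5],[-100,-240,-240,-0.84,0.5]]'; python3 -m handwheel '[[-28,36,0,-0.14,0.5],[-50,66,0,-0.28,0.5],[-50,66,0,-0.35,0.5],[-50,66,0,-0.35,0.5]]'>/dev/null; python3 st.py
```

```text
clock: 8.25
tcp_pos: [0.6329, 0.1518, 0.2531]
orientation: [0.005, -0.576, 0.817, -0.01]
wrist_force: [0.5, 0.4, 0.7]
finger_gap: 0.0588
grip_force: 43.7
t 8.65 j [ 0.243  0.405  0.222  1.375 -0.015 -1.33 ] p [0.5863 0.223  0.2491]
z [ 0.0159 -0.0115 -0.9998] tilt_x,y rad 0.0159 -0.0115 x [ 0.0015 -0.9999  0.0115] y [-0.9999 -0.0017 -0.0159] F [-0.2 -0.5 -1.2] gap 0.0587 gf 43.7
```

```bash
python3 -m handwheel '[[27,-40,-5,0,0.5],[54,-80,-10,0,0.5],[81,-120,-15,0,0.5],[108,-160,-20,0,0.5],[135,-200,-25,0,0.5],[143,-240,-25,0,0.5],[143,-280,-25,0,0.5],[143,-280,-25,0,0.5]]'>/dev/null;python3 st.py;  python3 -m handwheel '[[0,-50,0,0,0.5],[0,-100,0,0,0.5],[0,-150,0,0,0.5],[0,-200,0,0,0.5],[0,-250,0,0,0.5],[0,-300,0,0,0.5],[0,-300,0,0,0.5],[0,-300,0,0,0.5]]'; python3 st.py
```

```text
t 9.45 j [-0.003  0.977  1.261  1.802 -0.009 -1.572] p [0.831  0.0746 0.2511]
z [ 0.0529 -0.0091 -0.9986] tilt_x,y rad 0.0529 -0.0091 x [-0.0027 -1.      0.009 ] y [-0.9986  0.0022 -0.0529] F [ 0.7  0.  -0.7] gap 0.0585 gf 44.1
clock: 10.25
tcp_pos: [0.893, 0.0628, 0.1871]
orientation: [-0.038, 0.706, -0.706, 0.043]
wrist_force: [-0.5, 0.3, -0.7]
finger_gap: 0.0585
grip_force: 44.1
t 10.25 j [-0.018  1.059  1.263  1.662 -0.005 -1.59 ] p [0.893  0.0628 0.1871]
z [ 0.1136 -0.0068 -0.9935] tilt_x,y rad 0.1138 -0.0068 x [ 6.0e-04 -1.0e+00  6.9e-03] y [-0.9935 -0.0013 -0.1136] F [-0.5  0.3 -0.7] gap 0.0585 gf 44.1
```

```bash
python3 -m handwheel '[[0,-45,-20,0,0.5],[0,-90,-40,0,0.5],[0,-135,-60,0,0.5],[0,-180,-80,0,0.5],[0,-225,-100,0,0.5],[0,-270,-120,0,0.5],[0,-315,-140,0,0.5],[0,-360,-160,0,0.5]]'>/dev/null;python3 st.py;  python3 -m handwheel '[[0,-45,-20,0,0.5],[0,-90,-40,0,0.5],[0,-135,-60,0,0.5],[0,-180,-80,0,0.5],[0,-225,-100,0,0.5],[0,-270,-120,0,0.5],[0,-315,-140,0,0.5],[0,-360,-160,0,0.5]]'>/dev/null; python3 st.py
```

```text
t 11.05 j [-0.031  1.031  1.264  1.631  0.    -1.604] p [0.908  0.0516 0.2136]
z [ 0.1708 -0.0052 -0.9853] tilt_x,y rad 0.1716 -0.0053 x [ 9.0e-04 -1.0e+00  5.4e-03] y [-0.9853 -0.0018 -0.1708] F [-0.2 -0.2 -0.5] gap 0.0583 gf 44.1
t 11.85 j [-0.043  0.999  1.264  1.606  0.005 -1.614] p [0.9195 0.0426 0.2451]
z [ 0.227  -0.0043 -0.9739] tilt_x,y rad 0.229 -0.0044 x [ 0.001  -1.      0.0046] y [-0.9739 -0.002  -0.227 ] F [-0.3  0.1 -0.5] gap 0.0586 gf 44.1
```

```bash
python3 -m handwheel '[[0,-360,-120,0,0.5],[0,-360,-120,0,0.5],[0,-360,-120,0,0.5],[0,-360,-120,0,0.5]]'>/dev/null;python3 st.py;  python3 -m handwheel '[[0,-3000,0,0,0.5],[0,-3000,0,0,0.5],[0,-3000,0,0,0.5],[0,-3000,0,0,0.5]]'>/dev/null; python3 st.py
```

```text
t 12.25 j [-0.049  0.985  1.264  1.563  0.01  -1.62 ] p [0.9377 0.0373 0.2634]
z [ 0.2826 -0.0038 -0.9592] tilt_x,y rad 0.2865 -0.0039 x [ 0.0011 -1.      0.0043] y [-0.9592 -0.0023 -0.2825] F [-0.3 -0.1 -0.2] gap 0.0584 gf 44.1
t 12.65 j [-0.054  1.024  1.263  1.468  0.015 -1.624] p [0.9784 0.032  0.2386]
z [ 0.3354 -0.0034 -0.9421] tilt_x,y rad 0.342 -0.0036 x [ 0.0011 -1.      0.004 ] y [-0.9421 -0.0023 -0.3354] F [ 0.3 -0.2  0. ] gap 0.0586 gf 44.1
```

```bash
python3 -m handwheel '[[0,-3000,0,0,0.5],[0,-3000,0,0,0.5]]'>/dev/null;python3 st.py|tail -1;  python3 -m handwheel '[[0,-3000,-1000,0,0.5],[0,-3000,-1000,0,0.5]]'>/dev/null; python3 st.py; python3 -m handwheel '[[0,-3000,-1000,0,0.5]]'>/dev/null; python3 st.py;
```

```text
z [ 0.3858 -0.0033 -0.9226] tilt_x,y rad 0.396 -0.0036 x [ 0.0012 -1.      0.0041] y [-0.9226 -0.0026 -0.3858] F [ 0.2 -0.3 -0.2] gap 0.0585 gf 44.1
t 13.05 j [-0.057  1.006  1.264  1.38   0.022 -1.625] p [1.0142 0.0284 0.2717]
z [ 0.4341 -0.0033 -0.9009] tilt_x,y rad 0.4491 -0.0037 x [ 0.0012 -1.      0.0043] y [-0.9009 -0.0029 -0.4341] F [-0.3  0.1  0.6] gap 0.059 gf 44.1
t 13.15 j [-0.058  0.99   1.265  1.358  0.024 -1.625] p [1.022  0.0278 0.2931]
z [ 0.4686 -0.0034 -0.8834] tilt_x,y rad 0.4877 -0.0038 x [ 0.001  -1.      0.0044] y [-0.8834 -0.003  -0.4686] F [-0.2  1.  -0.3] gap 0.0587 gf 44.1
```

```bash
cat > hold.py <<'E'
# plane of the held piece in the tool frame from the wrist depth; args: lo hi hsv
import sys
from workcell import imaging,sensors
from h import *
def held(lo,hi,name,zmin,zmax):
    s=sensors.get_state(); Rt=rot(s['orientation']); d=imaging.read_camera("wrist")
    cv2.imwrite(f"pics/{name}.png",d["color"])
    m=cv2.inRange(cv2.cvtColor(d["color"],cv2.COLOR_BGR2HSV),lo,hi)>0
    P=Rt.inv().apply(cloud(d,m)-s['tcp_pos'])*1000
    P=P[(abs(P[:,1])<34)&(abs(P[:,0])<85)&(P[:,2]>zmin)&(P[:,2]<zmax)]
    for _ in range(4):
        c=np.median(P,0); A=np.c_[P[:,:2],np.ones(len(P))]; q=np.linalg.lstsq(A,P[:,2],rcond=None)[0]
        e=P[:,2]-A@q; P=P[abs(e)<max(1,2.5*e.std())]
    r=cv2.minAreaRect(P[:,:2].astype(np.float32))
    print("n",len(P),"plane z=ax+by+c (tool mm)",q.round(4),"rect",np.round(r[0],1),np.round(r[1],1),round(r[2],1),"x",P[:,0].min().round(1),P[:,0].max().round(1),"y",P[:,1].min().round(1),P[:,1].max().round(1))
    n=Rt.apply([q[0],q[1],-1]); n/=np.linalg.norm(n); print("normal world",n.round(4),"tilt",np.arctan2(-n[0],n[2]).round(4),np.arctan2(-n[1],n[2]).round(4))
E
python3 -m handwheel '[[0,-3000,0,0,0.5]]'>/dev/null; python3 -m handwheel '[[0,0,0,0,0.5],[0,0,0,0,0.5]]'>/dev/null; python3 st.py; python3 -c "
from hold import *
held((0,0,60),(180,70,255),'hold1',-60,0)"
```

```text
t 13.45 j [-0.058  0.991  1.264  1.319  0.026 -1.625] p [1.0372 0.0272 0.3006]
z [ 0.5021 -0.0035 -0.8648] tilt_x,y rad 0.5261 -0.004 x [ 0.001  -1.      0.0046] y [-0.8648 -0.0032 -0.5021] F [ 0.2 -0.3 -0.7] gap 0.0587 gf 44.1
n 34344 plane z=ax+by+c (tool mm) [-1.15000e-02 -7.00000e-04 -1.52038e+01] rect [16.3  1. ] [120.9  60.1] 0.0 x -44.1 76.8 y -29.0 31.1
normal world [-0.5015  0.015   0.865 ] tilt 0.5254 -0.0174
```

View pics/hold1.png

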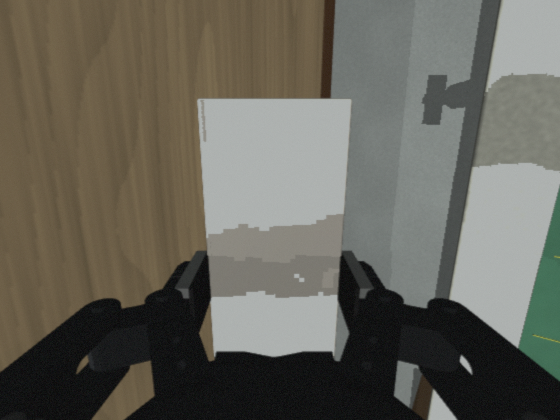

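The sheet is held parallel to the slope: tilt 30.1°, sideways error 1°, with its underside 10 mm behind the TCP. Next I'll move it to hover over the jig.

```bash
python3 -m handwheel '[[8,45,-15,0,0.5],[18,92,-35,0,0.5],[28,139,-54,0,0.5],[38,186,-54,0,0.5],[48,233,-54,0,0.5],[58,280,-54,0,0.5],[68,327,-54,0,0.5],[76,374,-54,0,0.5]]'; python3 -m handwheel '[[4,45,0,0,0.5],[5,85,0,0,0.5],[5,97,0,0,0.5],[5,97,0,0,0.5]]'>/dev/null; python3 st.py; python3 -c "
from hold import *
held((0,0,60),(180,70,255),'hov1',-60,0)"
```

```text
clock: 14.3
tcp_pos: [0.7359, -0.0386, 0.1862]
orientation: [-0.182, 0.684, -0.682, 0.185]
wrist_force: [0.7, -0.4, -1.1]
finger_gap: 0.0588
grip_force: 44.1
t 14.7 j [-0.244  0.16  -0.553  0.349  0.118 -1.786] p [ 0.6509 -0.0433  0.1357]
z [ 0.4971 -0.0028 -0.8677] tilt_x,y rad 0.5202 -0.0032 x [ 5.0e-04 -1.0e+00  3.5e-03] y [-0.8677 -0.0021 -0.497 ] F [ 0.   0.  -0.5] gap 0.0587 gf 44.1
n 34330 plane z=ax+by+c (tool mm) [-1.16000e-02 -1.10000e-03 -1.53129e+01] rect [16.1  1. ] [121.5  60.1] 0.1 x -44.6 76.8 y -29.2 31.1
normal world [-0.4961  0.0144  0.8682] tilt 0.5191 -0.0166
```

View pics/hov1.png

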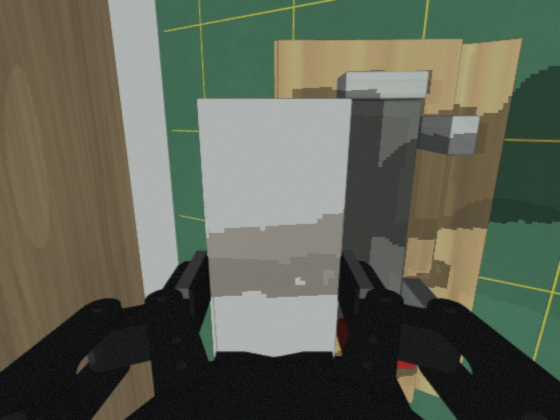

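```bash
cat > jig.py <<'E'
from workcell import imaging,sensors
from h import *
s=sensors.get_state(); Rt=rot(s['orientation']); d=imaging.read_camera("wrist")
T=lambda P:Rt.inv().apply(P-s['tcp_pos'])*1000
def rect(x0,y0,x1,y1): m=np.zeros((420,560),bool); m[y0:y1,x0:x1]=1; return m
P=T(cloud(d,rect(356,140,402,250)))
A=np.c_[P[:,:2],np.ones(len(P))]
for _ in range(4):
    q=np.linalg.lstsq(A,P[:,2],rcond=None)[0]; e=P[:,2]-A@q; k=abs(e)<max(.7,2*e.std()); P,A=P[k],A[k]
print("slab plane in tool",q.round(4),len(P),e.std())
P=T(cloud(d,rect(330,60,440,110)))
h=q[0]*P[:,0]+q[1]*P[:,1]+q[2]-P[:,2]
E=P[(h>8)&(h<14)]; print("stop top: x",np.percentile(E[:,0],[1,5,50,95,99]).round(1),"y",np.percentile(E[:,1],[1,5,50,95,99]).round(1),"h",np.median(h[(h>8)&(h<14)]))
P=T(cloud(d,rect(405,100,490,165))); h=q[0]*P[:,0]+q[1]*P[:,1]+q[2]-P[:,2]
E=P[(h>21)&(h<28)]; print("lower stop top: x",np.percentile(E[:,0],[1,50,99]).round(1),"y",np.percentile(E[:,1],[1,5,50,95,99]).round(1),"h",np.median(h[(h>21)&(h<28)]))
E
python3 jig.py
```

```text
slab plane in tool [9.30000e-03 2.50000e-03 4.60819e+01] 4460 0.4904733832663106
stop top: x [79.1 79.6 86.  92.1 92.7] y [43.  44.5 64.2 84.1 85.9] h 10.93196228734481
lower stop top: x [50.6 60.4 70.2] y [ 94.5  94.8 100.8 107.7 108.7] h 24.92851981888952
```

The jig is measured in tool axes: end stop face at x=79, lower stop face at y=94.5, slab top at z≈46. Now I'll approach, push the pusher back and lower the sheet.

```bash
python3 -m handwheel '[[11,30,0,0,0.5],[11,60,10,0,0.5],[11,60,40,0,0.5],[11,60,40,0,0.5]]' | head -5; python3 st.py|tail -1; python3 -m handwheel '[[-5,0,0,0,0.5],[-9,0,0,0,0.5],[-12.5,0,0,0,0.5],[-12.5,0,0,0,0.5]]' | head -5; python3 st.py; python3 -c "
from hold import *
held((0,0,60),(180,70,255),'p1',-60,0)"
```

```text
clock: 15.2
tcp_pos: [0.6228, -0.0551, 0.0711]
orientation: [-0.181, 0.684, -0.682, 0.184]
wrist_force: [-0.5, 1.1, -0.4]
finger_gap: 0.0587
z [ 0.4989 -0.0028 -0.8666] tilt_x,y rad 0.5224 -0.0032 x [ 0.0011 -1.      0.0038] y [-0.8666 -0.0028 -0.4989] F [-0.5  1.1 -0.4] gap 0.0587 gf 44.1
clock: 15.6
tcp_pos: [0.6237, -0.0427, 0.075]
orientation: [-0.183, 0.684, -0.682, 0.186]
wrist_force: [2.1, -3.9, -1.4]
finger_gap: 0.0587
t 15.6 j [-0.257  0.193 -0.704  0.159  0.124 -1.798] p [ 0.6237 -0.0427  0.075 ]
z [ 0.5038 -0.0046 -0.8638] tilt_x,y rad 0.528 -0.0053 x [ 0.0011 -1.      0.006 ] y [-0.8638 -0.004  -0.5038] F [ 2.1 -3.9 -1.4] gap 0.0587 gf 44.0
n 34463 plane z=ax+by+c (tool mm) [-2.38000e-02 -6.00000e-04 -1.53446e+01] rect [15.9  0.9] [121.8  60.1] 0.1 x -45.0 76.8 y -29.2 31.1
normal world [-0.5032  0.0284  0.8637] tilt 0.5275 -0.0329
```

View pics/p1.png

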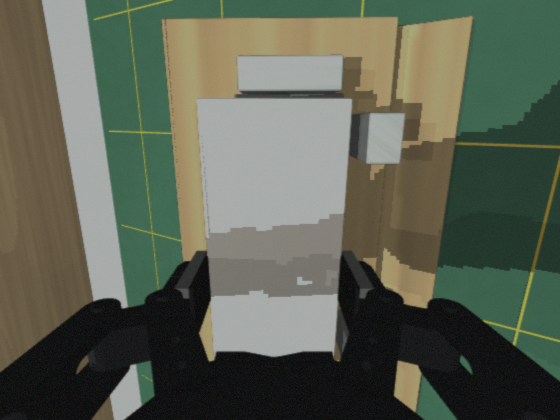

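The sheet (rows 98–350) is just inside the end stop, whose top face is at rows 55–92. The lower stop at (380,138) is clear, and the pusher is back. Lowering now.

```bash
python3 -m handwheel '[[0,0,6,0,0.5],[0,0,10,0,0.5],[0,0,13,0,0.5],[0,0,15,0,0.5]]' >/dev/null; python3 st.py|tail -1; python3 -m handwheel '[[0,1,1,0,0.5],[0,2,2,0,0.5],[0,3,2.5,0,0.5],[0,3,2.5,0,0.5]]' >/dev/null; python3 st.py; python3 -c "
from hold import *
held((0,0,60),(180,70,255),'p2',-60,0)"
```

```text
z [ 0.5002 -0.0033 -0.8659] tilt_x,y rad 0.5238 -0.0038 x [ 8.0e-04 -1.0e+00  4.3e-03] y [-0.8659 -0.0029 -0.5002] F [-0.9 -3.5  1.8] gap 0.0588 gf 44.2
t 16.45 j [-0.254  0.229 -0.711  0.115  0.124 -1.795] p [ 0.6299 -0.0427  0.0587]
z [ 0.5047 -0.0034 -0.8633] tilt_x,y rad 0.529 -0.004 x [ 0.0013 -1.      0.0047] y [-0.8633 -0.0035 -0.5046] F [-5.8 -2.4 14.1] gap 0.0586 gf 45.4
n 34265 plane z=ax+by+c (tool mm) [ 9.2000e-03 -3.3000e-03 -1.5431e+01] rect [17.6  0.9] [125.8  60.1] 0.1 x -45.4 80.4 y -29.2 31.1
normal world [-0.5018 -0.0058  0.865 ] tilt 0.5256 0.0067
```

```bash
python3 -m handwheel '[[1.5,0.5,-1,0,0.5],[3,1,-1,0,0.5],[4.5,1.5,-0.5,0,0.5],[4.5,1.5,-0.5,0,0.5]]' >/dev/null; python3 st.py; python3 -c "
from hold import *
held((0,0,60),(180,70,255),'p3',-60,0)"
```

```text
t 16.9 j [-0.264  0.229 -0.714  0.115  0.132 -1.804] p [ 0.6277 -0.0458  0.0575]
z [ 5.034e-01  1.000e-04 -8.640e-01] tilt_x,y rad 0.5276 0.0001 x [ 0.0034 -1.      0.0019] y [-0.864  -0.0039 -0.5034] F [-4.6  2.5 11.6] gap 0.0588 gf 45.2
n 34570 plane z=ax+by+c (tool mm) [ 5.80000e-03 -3.00000e-03 -1.54139e+01] rect [15.5  2.1] [123.3  62.5] 0.2 x -46.2 77.2 y -29.3 33.2
normal world [-0.5008 -0.0058  0.8655] tilt 0.5246 0.0067
```

View pics/p3.png

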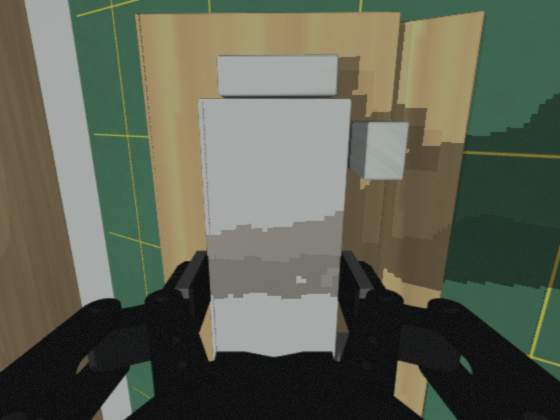

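```bash
python3 -m handwheel '[[0.5,1,0,0,0.5],[0.5,2,0,0,0.5],[0.5,2,0,0,0.5]]' >/dev/null; python3 st.py|tail -1; python3 -m handwheel '[[0.5,0.5,-0.5,0,0.8],[0.5,0,-0.5,0,0.9],[0.5,0,-0.5,0,0.95],[0.5,0,-0.5,0,0.95]]' >/dev/null;  python3 st.py; python3 -m handwheel '[[0,0,-20,0,0.95],[0,0,-60,0,0.95],[0,-20,-100,0,0.95],[0,-20,-100,0,0.95]]'>/dev/null; python3 - <<'E'
from workcell import imaging,sensors
from h import *
s=sensors.get_state();Rt=rot(s['orientation']);d=imaging.read_camera("wrist");cv2.imwrite("pics/p4.png",d["color"])
P=Rt.inv().apply(cloud(d,np.ones((420,560),bool))-s['tcp_pos'])*1000
hsv=cv2.cvtColor(d["color"],cv2.COLOR_BGR2HSV)
np.savez("p4.npz",**d,tcp=s['tcp_pos'],ori=s['orientation'])
E
python3 st.py
```

```text
z [ 5.059e-01  4.000e-04 -8.626e-01] tilt_x,y rad 0.5305 0.0004 x [ 0.0044 -1.      0.0021] y [-0.8626 -0.0049 -0.5059] F [ 0.8  3.7 10.9] gap 0.0586 gf 44.9
t 17.65 j [-0.268  0.229 -0.72   0.113  0.13  -1.807] p [ 0.6241 -0.0479  0.0546]
z [ 0.4994 -0.0028 -0.8664] tilt_x,y rad 0.5229 -0.0033 x [ 0.001  -1.      0.0039] y [-0.8664 -0.0028 -0.4994] F [-0.2  0.5  0.6] gap 0.081 gf 0.0
t 18.1 j [-0.287  0.028 -0.651  0.377  0.139 -1.824] p [ 0.5944 -0.0485  0.1565]
z [ 0.5071 -0.0052 -0.8619] tilt_x,y rad 0.5318 -0.006 x [ 9.0e-04 -1.0e+00  6.5e-03] y [-0.8619 -0.004  -0.5071] F [-0.6  0.8 -0.9] gap 0.0814 gf 0.0
```

View pics/p4.png

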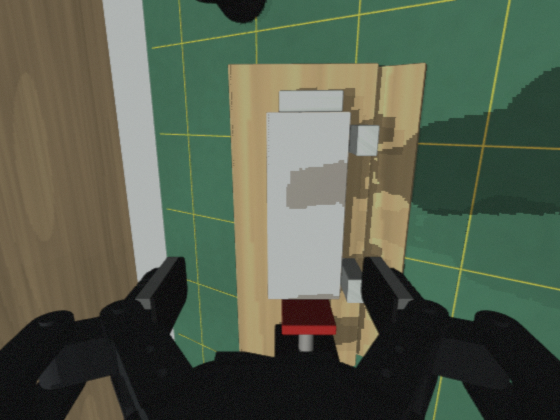

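The sheet (268–348, 113–298) lies against the end stop at (311,101) and both lower stops at (363,140) and (353,283). The pusher is on its end at (307,315). I'll check flatness numerically while I go on, since I have no pictures left.

```bash
cat > chk.py <<'E'
from h import *
def chk(d,tcp,ori,box,eb,lbs,lo=(0,0,90),hi=(180,60,255)):
    Rt=rot(ori); T=lambda P:Rt.inv().apply(P-tcp)*1000
    def rect(b): m=np.zeros((420,560),bool); m[b[1]:b[3],b[0]:b[2]]=1; return m
    P=T(cloud(d,rect(box))); A=np.c_[P[:,:2],np.ones(len(P))]
    for _ in range(4):
        q=np.linalg.lstsq(A,P[:,2],rcond=None)[0]; e=P[:,2]-A@q; k=abs(e)<max(.7,2*e.std()); P,A=P[k],A[k]
    n=Rt.apply([q[0],q[1],-1]); n/=np.linalg.norm(n)
    print("plane",q.round(4),"normal",n.round(4))
    P=T(cloud(d,rect((box[0]-30,box[1]-30,box[2]+40,box[3]+20)))); h=P@[q[0],q[1],-1]+q[2]
    K=P[abs(h)<1.3]; print("piece x",np.percentile(K[:,0],[.2,99.8]).round(1),"y",np.percentile(K[:,1],[.2,99.8]).round(1))
    for nm,b in [("end",eb)]+[("low%d"%i,l) for i,l in enumerate(lbs)]:
        P=T(cloud(d,rect(b))); h=P@[q[0],q[1],-1]+q[2]; E=P[(h>3)&(h<30)]; hh=h[(h>3)&(h<30)]
        t=E[hh>np.percentile(hh,90)-2]; print(nm,"h",hh.max().round(1),"x",np.percentile(t[:,0],[1,99]).round(1),"y",np.percentile(t[:,1],[1,99]).round(1))
E
python3 - <<'E'
from chk import *
d=dict(np.load("p4.npz")); chk(d,d["tcp"],d["ori"],(275,120,340,290),(275,85,348,112),[(348,120,385,160),(340,255,372,305)])
# floor plate/slab depth check: distance of separator top above old lower slab plane fit in world
E
```

```text
plane [ 1.00000e-02 -5.50000e-03  8.83565e+01] normal [-0.505  -0.0043  0.8631]
piece x [-76.6  73.2] y [-4.7 56.6]
end h 8.0 x [73.8 87.5] y [ 4.5 47.3]
low0 h 21.8 x [45.3 64.7] y [56.1 69.5]
low1 h 21.6 x [-66.4 -47. ] y [56.4 67.4]
```

The sheet is seated: its end is 0.6 mm from the stop face, its edge is on both lower stops, and it is flat. Next I'll bring the tool back to vertical at the inner reach limit for the wooden slab.

```bash
python3 -m handwheel '[[-33,32,-10,0,1],[-66,64,-20,0,1],[-100,96,-30,0,1],[-130,127,-40,0,1],[-130,160,-20,0,1]]'>/dev/null; python3 st.py; for i in 1 2; do python3 -m handwheel '[[0,450,200,0,1]]' >/dev/null; python3 st.py; done
```

```text
t 18.6 j [ 0.016 -0.17  -1.028  0.185 -0.009 -1.564] p [0.4425 0.0847 0.0898]
z [ 5.031e-01 -3.000e-04 -8.643e-01] tilt_x,y rad 0.5271 -0.0004 x [ 0.0061 -1.      0.0039] y [-0.8642 -0.0073 -0.503 ] F [ 30.2  -2.5 -33.3] gap 0.0853 gf 0.0
t 18.7 j [ 0.043 -0.123 -1.024  0.174 -0.029 -1.537] p [0.4399 0.0901 0.0733]
z [ 0.4756 -0.0089 -0.8796] tilt_x,y rad 0.4957 -0.0101 x [-6.0e-04 -1.0e+00  9.8e-03] y [-0.8797 -0.0042 -0.4756] F [ 0.1 -1.5 -0.1] gap 0.0855 gf 0.0
t 18.8 j [ 0.077 -0.075 -1.027  0.169 -0.051 -1.504] p [0.4288 0.0979 0.0521]
z [ 0.4361 -0.0174 -0.8997] tilt_x,y rad 0.4513 -0.0194 x [-0.0053 -0.9998  0.0168] y [-0.8999 -0.0026 -0.4361] F [-0.3  0.3  0.2] gap 0.0855 gf 0.0
```

```bash
for i in 1 2 3; do python3 -m handwheel '[[80,450,-200,0,1]]' >/dev/null; python3 st.py; done
```

```text
t 18.9 j [ 0.087 -0.153 -1.028  0.29  -0.059 -1.494] p [0.393  0.0968 0.0625]
z [ 0.3973 -0.0243 -0.9174] tilt_x,y rad 0.4087 -0.0265 x [-0.0072 -0.9997  0.0234] y [-0.9176 -0.0027 -0.3974] F [-0.3 -0.9 -1.3] gap 0.0854 gf 0.0
t 19.0 j [ 0.098 -0.268 -1.027  0.424 -0.067 -1.482] p [0.3566 0.0952 0.0841]
z [ 0.3816 -0.0296 -0.9239] tilt_x,y rad 0.3917 -0.032 x [-0.0096 -0.9996  0.0281] y [-0.9243 -0.0019 -0.3817] F [-0.1  0.3  1.3] gap 0.0851 gf 0.0
t 19.1 j [ 0.11  -0.389 -1.027  0.561 -0.074 -1.469] p [0.317 0.093 0.104]
z [ 0.3688 -0.034  -0.9289] tilt_x,y rad 0.3779 -0.0366 x [-0.0117 -0.9994  0.0319] y [-9.295e-01 -9.000e-04 -3.689e-01] F [ 0.1 -0.3  0.5] gap 0.0853 gf 0.0
```

```bash
python3 -m handwheel '[[48,0,0,0,1],[100,-30,-5,0,1]]' >/dev/null; python3 st.py; for i in 1 2 3; do python3 -m handwheel '[[0,400,230,0,1]]' >/dev/null; python3 st.py; done
```

```text
t 19.3 j [-0.246 -0.43  -1.006  0.616  0.063 -1.811] p [0.3346 0.0181 0.1192]
z [ 0.3733 -0.0284 -0.9273] tilt_x,y rad 0.3827 -0.0307 x [ 1.000e-04 -9.995e-01  3.070e-02] y [-0.9277 -0.0115 -0.3731] F [ 1.3  0.5 -0.4] gap 0.0852 gf 0.0
t 19.4 j [-0.277 -0.43  -1.021  0.619  0.06  -1.821] p [0.3251 0.0095 0.1107]
z [ 0.3554 -0.0383 -0.9339] tilt_x,y rad 0.3636 -0.041 x [-0.0221 -0.9992  0.0326] y [-0.9345  0.0091 -0.356 ] F [ 0.5  0.2 -0.1] gap 0.0859 gf 0.0
t 19.5 j [-0.276 -0.43  -1.028  0.657  0.056 -1.825] p [0.3061 0.0139 0.1016]
z [ 0.3141 -0.0306 -0.9489] tilt_x,y rad 0.3197 -0.0322 x [-0.017  -0.9995  0.0266] y [-0.9492  0.0078 -0.3145] F [-0.5  0.4  0.3] gap 0.0853 gf 0.0
t 19.6 j [-0.28  -0.435 -1.028  0.695  0.052 -1.834] p [0.2911 0.0158 0.098 ]
z [ 0.2827 -0.027  -0.9588] tilt_x,y rad 0.2867 -0.0281 x [-0.013  -0.9996  0.0243] y [-0.9591  0.0056 -0.2829] F [ 0.  -0.1  0.1] gap 0.0853 gf 0.0
```

```bash
for i in 1 2 3 4; do python3 -m handwheel '[[0,350,330,0,1]]' >/dev/null; python3 st.py; done
```

```text
t 19.7 j [-0.271 -0.403 -1.028  0.694  0.043 -1.828] p [0.2861 0.0171 0.0893]
z [ 0.2517 -0.0248 -0.9675] tilt_x,y rad 0.2545 -0.0257 x [-0.0112 -0.9997  0.0227] y [-0.9677  0.0052 -0.2519] F [-0.6  0.1  1.2] gap 0.0855 gf 0.0
t 19.8 j [-0.26  -0.368 -1.028  0.691  0.034 -1.819] p [0.2815 0.0185 0.0801]
z [ 0.2197 -0.023  -0.9753] tilt_x,y rad 0.2216 -0.0236 x [-0.0101 -0.9997  0.0213] y [-0.9755  0.0052 -0.2199] F [ 0.6 -0.5  0.1] gap 0.0855 gf 0.0
t 19.9 j [-0.248 -0.334 -1.028  0.69   0.025 -1.809] p [0.276  0.0204 0.0712]
z [ 0.1869 -0.0217 -0.9821] tilt_x,y rad 0.188 -0.022 x [-0.0095 -0.9998  0.0202] y [-0.9823  0.0055 -0.187 ] F [ 0.2 -0.1 -0. ] gap 0.0854 gf 0.0
t 20.0 j [-0.233 -0.301 -1.028  0.688  0.015 -1.795] p [0.2702 0.0228 0.0625]
z [ 0.1542 -0.0209 -0.9878] tilt_x,y rad 0.1548 -0.0212 x [-0.0092 -0.9998  0.0197] y [-0.988   0.006  -0.1543] F [-0.3 -1.   0.4] gap 0.0854 gf 0.0
```

```bash
for i in 1 2 3 4; do python3 -m handwheel '[[120,380,300,0,1]]' >/dev/null; python3 st.py; done
```

```text
t 20.1 j [-0.284 -0.287 -1.028  0.708  0.017 -1.849] p [0.2607 0.0127 0.0579]
z [ 0.1222 -0.0177 -0.9923] tilt_x,y rad 0.1225 -0.0179 x [-0.0059 -0.9998  0.0171] y [-0.9925  0.0038 -0.1223] F [-0.1 -0.2 -0.9] gap 0.0852 gf 0.0
t 20.2 j [-0.347 -0.277 -1.028  0.73   0.018 -1.912] p [2.505e-01 1.000e-04 5.450e-02]
z [ 0.0915 -0.0143 -0.9957] tilt_x,y rad 0.0916 -0.0143 x [-0.006  -0.9999  0.0138] y [-0.9958  0.0047 -0.0915] F [-1.2 -0.2  0.3] gap 0.0854 gf 0.0
t 20.3 j [-0.42  -0.269 -1.028  0.751  0.017 -1.984] p [ 0.2396 -0.0137  0.0518]
z [ 0.062  -0.0089 -0.998 ] tilt_x,y rad 0.062 -0.0089 x [-0.0062 -0.9999  0.0085] y [-0.9981  0.0057 -0.0621] F [-0.1 -0.3  0.5] gap 0.0855 gf 0.0
t 20.4 j [-0.505 -0.26  -1.028  0.773  0.015 -2.07 ] p [ 0.2276 -0.0292  0.0495]
z [ 0.0339 -0.0013 -0.9994] tilt_x,y rad 0.0339 -0.0013 x [-0.0061 -1.      0.0011] y [-0.9994  0.0061 -0.0339] F [-0.3 -0.2  0.4] gap 0.0853 gf 0.0
```

```bash
python3 -m handwheel '[[60,380,300,0,1]]' >/dev/null; python3 st.py; python3 -m handwheel '[[5,-10,-40,0.14,1],[25,-30,-70,0.28,1],[60,-60,-80,0.42,1],[95,-95,-80,0.56,1],[130,-130,-80,0.7,1],[165,-165,-80,0.84,1],[200,-200,-80,0.98,1],[233,-233,-80,1.12,1]]' >/dev/null; python3 -m handwheel '[[0,0,0,0.14,1],[0,0,0,0.28,1],[0,0,0,0.42,1],[0,0,0,0.5,1],[0,0,0,0.5,1]]' >/dev/null;python3 st.py; python3 - <<'E'
from workcell import imaging
from h import *
d=imaging.read_camera("wrist"); cv2.imwrite("pics/w2.png",d["color"])
c,m=region(d,(8,40,60),(35,255,255),(0,0,560,420)); p=plane(d,c[:,0],.036)[:,:2]*1000
print(cv2.minAreaRect(p.astype(np.float32)),c[:,0].min(0),c[:,0].max(0),np.median(cloud(d,m)[:,2]))
E
```

```text
t 20.5 j [-0.576 -0.254 -1.028  0.796  0.01  -2.14 ] p [ 0.2145 -0.0405  0.048 ]
z [ 0.0061  0.0076 -1.    ] tilt_x,y rad 0.0061 0.0076 x [-0.0071 -0.9999 -0.0076] y [-1.      0.0071 -0.006 ] F [0.2 0.3 0.7] gap 0.0857 gf 0.0
t 21.8 j [-0.712  0.27  -0.275  1.027  0.01  -0.655] p [ 0.4455 -0.2747  0.1275]
z [ 0.0062  0.0085 -0.9999] tilt_x,y rad 0.0062 0.0085 x [-0.9984  0.0565 -0.0057] y [0.0565 0.9984 0.0088] F [-0.  -0.7  0.5] gap 0.0852 gf 0.0
((400.30731201171875, -140.02850341796875), (60.14016342163086, 139.28305053710938), 36.74382781982422) [355  47] [555 225] 0.014071465617228301
```

```bash
python3 - <<'E'
from h import *
from workcell import imaging
d=imaging.read_camera("wrist"); c,m=region(d,(8,30,60),(35,190,255),(120,40,350,345)); p=plane(d,c[:,0],.036)[:,:2]*1000
print(cv2.minAreaRect(p.astype(np.float32)),c[:,0].min(0),c[:,0].max(0),np.median(cloud(d,m)[:,2]))
E
```

```text
((449.4844055175781, -284.3592529296875), (60.22237014770508, 152.5811004638672), 86.04796600341797) [219 115] [301 302] 0.03607239256330849
```

```bash
python3 -m handwheel '[[-7,-10,40,0.013,1],[-7,-10,80,0.013,1],[-7,-10,105,0.013,1],[-7,-10,114,0.013,1],[-7,-10,114,0.013,0.5],[-7,-10,114,0.013,0.5],[-7,-10,114,0.013,0.5],[-7,-10,114,0.013,0.5]]' 45 >/dev/null; python3 st.py;  python3 -m handwheel '[[0,0,0,0,0.5]]'>/dev/null; python3 st.py; python3 -m handwheel '[[0,0,-30,0,0.5],[0,0,-75,0,0.5],[0,0,-120,-0.14,0.5],[0,0,-160,-0.28,0.5],[0,0,-200,-0.42,0.5],[0,0,-220,-0.56,0.5],[0,0,-240,-0.7,0.5],[0,0,-240,-0.84,0.5]]' >/dev/null; python3 st.py;
```

```text
t 22.7 j [-0.717  0.4   -0.395  0.771  0.011 -0.648] p [ 0.4546 -0.2858  0.0167]
z [ 0.0108  0.0047 -0.9999] tilt_x,y rad 0.0108 0.0047 x [-0.9976  0.0688 -0.0105] y [0.0688 0.9976 0.0054] F [ 0.5  0.8 -1.1] gap 0.0588 gf 49.7
t 22.8 j [-0.717  0.4   -0.396  0.77   0.011 -0.648] p [ 0.4545 -0.2857  0.0165]
z [ 0.0106  0.0049 -0.9999] tilt_x,y rad 0.0106 0.0049 x [-0.9976  0.0689 -0.0102] y [0.0688 0.9976 0.0056] F [-1.1  0.2  4.3] gap 0.059 gf 50.2
t 23.6 j [-0.722  0.223 -0.007  1.332  0.011 -1.499] p [ 0.4527 -0.2876  0.2591]
z [ 0.0135  0.0023 -0.9999] tilt_x,y rad 0.0135 0.0023 x [-0.713  -0.701  -0.0112] y [-0.701   0.7131 -0.0079] F [-0.4  0.1 -0.8] gap 0.0589 gf 49.7
```

```bash
python3 -m handwheel '[[-48,0,0,-0.14,0.5],[-96,0,0,-0.28,0.5],[-144,0,0,-0.42,0.5],[-192,0,0,-0.56,0.5],[-240,0,0,-0.7,0.5],[-288,0,0,-0.79,0.5],[-336,2,0,-0.79,0.5],[-384,4,0,-0.79,0.5]]' >/dev/null; python3 -m handwheel '[[-35,-35,0,0,0.5],[-70,-70,0,0,0.5],[-77,-118,0,0,0.5],[-77,-150,0,0,0.5]]'>/dev/null; python3 st.py; for i in 1 2 3 4 5; do python3 -m handwheel '[[0,-3000,-1000,0,0.5]]'>/dev/null; python3 st.py; done
```

```text
t 24.8 j [-0.028  0.999  1.265  1.799  0.01  -1.592] p [0.8351 0.0596 0.2344]
z [ 0.0377  0.0086 -0.9993] tilt_x,y rad 0.0377 0.0086 x [-0.0067 -0.9999 -0.0088] y [-0.9993  0.007  -0.0376] F [ 0.2 -0.8 -1.8] gap 0.0588 gf 50.2
t 24.9 j [-0.033  0.997  1.259  1.757  0.012 -1.595] p [0.8522 0.0552 0.2352]
z [ 0.076   0.0092 -0.9971] tilt_x,y rad 0.0761 0.0092 x [-0.0085 -0.9999 -0.0099] y [-0.9971  0.0092 -0.076 ] F [ 0.7 -0.  -1. ] gap 0.0588 gf 50.1
t 25.0 j [-0.038  0.99   1.261  1.72   0.014 -1.597] p [0.8691 0.0514 0.2435]
z [ 0.1216  0.0096 -0.9925] tilt_x,y rad 0.1219 0.0097 x [-0.0097 -0.9999 -0.0109] y [-0.9925  0.011  -0.1215] F [-0.5 -0.6 -0.3] gap 0.0589 gf 50.1
t 25.1 j [-0.041  0.984  1.261  1.685  0.017 -1.6  ] p [0.8846 0.0487 0.2506]
z [ 0.1623  0.0103 -0.9867] tilt_x,y rad 0.163 0.0105 x [-0.0101 -0.9999 -0.0121] y [-0.9867  0.0119 -0.1621] F [-0.3 -0.1 -1. ] gap 0.0587 gf 50.1
t 25.2 j [-0.044  0.979  1.261  1.651  0.02  -1.602] p [0.8994 0.0462 0.2579]
z [ 0.2009  0.0109 -0.9795] tilt_x,y rad 0.2023 0.0111 x [-0.0101 -0.9999 -0.0132] y [-0.9796  0.0126 -0.2008] F [ 0.7  1.2 -1.4] gap 0.0589 gf 50.1
t 25.3 j [-0.047  0.973  1.261  1.618  0.023 -1.603] p [0.9135 0.0441 0.2662]
z [ 0.2386  0.0114 -0.971 ] tilt_x,y rad 0.241 0.0117 x [-0.01   -0.9998 -0.0142] y [-0.9711  0.0131 -0.2385] F [ 0.4  0.1 -1.1] gap 0.0589 gf 50.2
```

```bash
for i in 1 2 3 4 5 6; do python3 -m handwheel '[[0,-3000,-800,0,0.5]]'>/dev/null; done; python3 st.py;  python3 -m handwheel '[[0,-3000,-800,0,0.5]]'>/dev/null; python3 st.py;  python3 -c "
from hold import *
held((8,30,60),(35,190,255),'hold2',-60,0)"
```

```text
t 25.9 j [-0.059  0.935  1.261  1.424  0.04  -1.608] p [0.9913 0.0331 0.3329]
z [ 0.4564  0.0125 -0.8897] tilt_x,y rad 0.474 0.0141 x [-0.0086 -0.9998 -0.0185] y [-0.8897  0.0161 -0.4562] F [ 0.4  0.3 -1.1] gap 0.0592 gf 50.2
t 26.0 j [-0.061  0.925  1.262  1.396  0.043 -1.608] p [1.0014 0.0318 0.3492]
z [ 0.4907  0.0127 -0.8712] tilt_x,y rad 0.5129 0.0146 x [-0.008  -0.9998 -0.0191] y [-0.8713  0.0163 -0.4905] F [-0.1  0.2 -1. ] gap 0.0589 gf 50.2
n 35508 plane z=ax+by+c (tool mm) [-8.60000e-03  7.80000e-03 -2.00547e+01] rect [17.1  1. ] [118.2  60.1] 0.0 x -42.0 76.2 y -29.0 31.1
normal world [-0.4974 -0.0041  0.8675] tilt 0.5206 0.0047
```

```bash
python3 -m handwheel '[[10,46,-6,-0.016,0.5],[20,92,-6,-0.016,0.5],[30,138,-6,-0.016,0.5],[40,184,-6,-0.016,0.5],[50,230,-6,-0.016,0.5],[60,276,-6,-0.016,0.5],[70,322,-6,-0.016,0.5],[80,368,-6,-0.016,0.5]]'>/dev/null; python3 -m handwheel '[[2,38,0,0,0.5],[2,38,0,0,0.5],[2,38,0,0,0.5]]'>/dev/null; python3 st.py; python3 -c "
from hold import *
held((8,30,60),(35,190,255),'hov2',-60,0)"; python3 - <<'E'
from workcell import imaging,sensors
from h import *
s=sensors.get_state(); d=imaging.read_camera("wrist"); np.savez("hov2.npz",**d,tcp=s['tcp_pos'],ori=s['orientation'])
Rt=rot(s['orientation']); m=cv2.inRange(cv2.cvtColor(d["color"],cv2.COLOR_BGR2HSV),(0,0,70),(180,60,255))
ys,xs=np.nonzero(m[60:260,300:500]); print(np.percentile(xs+300,[1,99]),np.percentile(ys+60,[1,99]))
for v in (80,90,100,120,140,180,220): print(v,''.join('#' if m[v,u] else '.' for u in range(320,500,4)))
E
```

```text
t 27.15 j [-0.217  0.187 -0.395  0.492  0.118 -1.761] p [ 0.6873 -0.0332  0.1787]
z [ 0.4881  0.0131 -0.8727] tilt_x,y rad 0.51 0.015 x [ 0.0062 -0.9999 -0.0116] y [-8.728e-01  2.000e-04 -4.882e-01] F [ 2.   0.2 -0.2] gap 0.059 gf 50.2
n 35592 plane z=ax+by+c (tool mm) [-8.60000e-03  8.00000e-03 -2.01859e+01] rect [17.  1.] [118.3  60.1] 0.0 x -42.1 76.2 y -29.1 31.0
normal world [-0.4952 -0.0045  0.8688] tilt 0.518 0.0051
[397. 498.] [ 62. 257.]
80 ........................#####################
90 .......................######################
100 .......................######################
120 ......................#######################
140 ......................#######################
180 .....................#######################.
220 ....................######################...
```

```bash
python3 -m handwheel '[[8,35,5,0,0.5],[8,53,15,0,0.5],[8,53,15,0,0.5],[8,53,15,0,0.5]]'>/dev/null; python3 st.py; python3 - <<'E'
from workcell import imaging,sensors
from h import *
s=sensors.get_state(); d=imaging.read_camera("wrist"); np.savez("hov2.npz",**d,tcp=s['tcp_pos'],ori=s['orientation'])
Rt=rot(s['orientation']); T=lambda P:Rt.inv().apply(P-s['tcp_pos'])*1000
P=T(cloud(d,np.ones((420,560),bool))); P=P[(P[:,1]>30)&(P[:,1]<125)&(abs(P[:,0])<110)&(P[:,2]>-20)&(P[:,2]<90)]
S=P[(P[:,1]>38)&(P[:,1]<85)&(P[:,0]>0)&(P[:,0]<65)]
zm=np.median(S[:,2]); S=S[abs(S[:,2]-zm)<4]; A=np.c_[S[:,:2],np.ones(len(S))]
for _ in range(4):
    q=np.linalg.lstsq(A,S[:,2],rcond=None)[0]; e=S[:,2]-A@q; k=abs(e)<max(.6,2*e.std()); S,A=S[k],A[k]
print("sep plane",q.round(4),len(S))
h=P@[q[0],q[1],-1]+q[2]
K=P[(abs(h)<1.2)&(P[:,1]>33)]; print("sep x",np.percentile(K[:,0],[1,99.5]).round(1),"y",np.percentile(K[:,1],[1,98]).round(1))
E=P[(h>3.5)&(h<9)&(P[:,0]>66)]; print("end",len(E),np.percentile(E[:,0],[1,50,99]).round(1),np.percentile(E[:,1],[1,50,99]).round(1))
E=P[(h>17)&(h<24)&(P[:,1]>70)]; 
for sgn in(1,-1):
    F=E[E[:,0]*sgn>20]; print("low",len(F),(np.percentile(F[:,0],[1,99]).round(1),np.percentile(F[:,1],[1,5,99]).round(1)) if len(F) else '')
E
```

```text
t 27.65 j [-0.248  0.16  -0.532  0.381  0.133 -1.789] p [ 0.652  -0.0412  0.1416]
z [ 0.4912  0.0129 -0.871 ] tilt_x,y rad 0.5135 0.0148 x [ 0.0071 -0.9999 -0.0108] y [-8.710e-01 -8.000e-04 -4.912e-01] F [ 1.2 -0.1 -0.5] gap 0.0587 gf 50.2
sep plane [-7.9000e-03  1.5600e-02  4.4607e+01] 5846
sep x [-46.4  82.2] y [46.6 93.2]
end 2307 [68.7 89.  96.1] [42.7 65.  95. ]
low 1105 (array([53.8, 73.2]), array([ 94.5,  94.9, 108.7]))
low 167 (array([-106.1,  -37.9]), array([ 81.5,  82.6, 108. ]))
```

```bash
python3 -m handwheel '[[8,30,0,0,0.5],[8,60,10,0,0.5],[8,60,38,0,0.5],[8,60,38,0,0.5],[8,60,38,0,0.5]]' >/dev/null; python3 st.py; python3 -m handwheel '[[-3,0,0,0,0.5],[-5.5,0,0,0,0.5],[-5.5,0,0,0,0.5]]' >/dev/null; python3 st.py|tail -1; python3 - <<'E'
from workcell import imaging,sensors
from h import *
s=sensors.get_state(); d=imaging.read_camera("wrist"); Rt=rot(s['orientation'])
P=Rt.inv().apply(cloud(d,np.ones((420,560),bool))-s['tcp_pos'])*1000
E=P[(abs(P[:,1])<18)&(P[:,0]>60)&(P[:,0]<110)&(P[:,2]>-30)&(P[:,2]<20)]
for a in range(68,104,2):
    k=E[(E[:,0]>=a)&(E[:,0]<a+2)]; print(a,len(k),np.median(k[:,2]).round(1) if len(k) else '',end='; ')
L=P[(P[:,1]>31.5)&(P[:,1]<55)&(P[:,0]>40)&(P[:,0]<75)&(P[:,2]<-5)&(P[:,2]>-30)]; print("\nlow",np.percentile(L[:,1],[1,5,99]).round(1),np.median(L[:,2]))
E
```

```text
t 28.2 j [-0.281  0.185 -0.69   0.203  0.149 -1.819] p [ 0.6183 -0.0488  0.0789]
z [ 0.4907  0.0129 -0.8712] tilt_x,y rad 0.5129 0.0148 x [ 0.0073 -0.9999 -0.0107] y [-0.8713 -0.0011 -0.4907] F [ 0.2 -0.5 -1.1] gap 0.0585 gf 50.9
z [ 0.4919  0.0115 -0.8706] tilt_x,y rad 0.5143 0.0132 x [ 0.0064 -0.9999 -0.0096] y [-0.8706 -0.0009 -0.4919] F [ 0.8 -4.2 -0.6] gap 0.0587 gf 50.9
68 591 -26.5; 70 601 -26.6; 72 607 -26.7; 74 611 -26.9; 76 144 -24.2; 78 353 7.5; 80 400 2.2; 82 399 2.1; 84 407 2.0; 86 410 2.1; 88 413 1.9; 90 417 2.0; 92 261 2.2; 94 0 ; 96 0 ; 98 0 ; 100 0 ; 102 0 ; 
low [35.1 35.7 48.4] -11.322033579053235
```

```bash
python3 -m handwheel '[[0,0,4,0,0.5],[0,0,8,0,0.5],[0,0,11,0,0.5],[0,0,13,0,0.5],[0,0,13,0,0.5]]' >/dev/null; python3 st.py; python3 -c "
from hold import *
held((8,30,60),(35,190,255),'q1',-60,0)"; python3 -m handwheel '[[0,1,1,0,0.5],[0,2,2,0,0.5],[0,3,2.5,0,0.5],[0,3,2.5,0,0.5]]' >/dev/null; python3 st.py; python3 -c "
from hold import *
held((8,30,60),(35,190,255),'q2',-60,0)"
```

```text
t 29.05 j [-0.267  0.212 -0.695  0.171  0.141 -1.805] p [ 0.6227 -0.0435  0.0661]
z [ 0.489   0.012  -0.8722] tilt_x,y rad 0.5109 0.0138 x [ 0.0057 -0.9999 -0.0106] y [-8.723e-01  2.000e-04 -4.890e-01] F [-3.2 -6.1  4.6] gap 0.0591 gf 52.1
n 35976 plane z=ax+by+c (tool mm) [-2.050e-02 -1.400e-03 -2.068e+01] rect [17.   1.9] [119.   61.8] 0.2 x -42.3 76.5 y -29.2 32.9
normal world [-0.4877  0.0085  0.873 ] tilt 0.5095 -0.0098
t 29.5 j [-0.267  0.212 -0.701  0.16   0.142 -1.805] p [ 0.623  -0.0436  0.0655]
z [ 0.4933  0.0119 -0.8698] tilt_x,y rad 0.5159 0.0137 x [ 0.006  -0.9999 -0.0103] y [-8.698e-01 -1.000e-04 -4.934e-01] F [-11.7  -4.5  20.7] gap 0.0586 gf 63.0
n 35923 plane z=ax+by+c (tool mm) [-1.21000e-02 -1.50000e-03 -2.07361e+01] rect [17.4  1.7] [118.4  61.6] 0.2 x -41.7 76.5 y -29.2 32.7
normal world [-4.920e-01  2.000e-04  8.706e-01] tilt 0.5144 -0.0003
```

```bash
python3 -m handwheel '[[1.5,0.5,-1,0,0.5],[3,1.5,-1.5,0,0.5],[4.5,2.5,-1.5,0,0.5],[4.5,3,-1.5,0,0.5],[4.5,3,-1.5,0,0.5]]' >/dev/null; python3 st.py; python3 -c "
from hold import *
held((8,30,60),(35,190,255),'q3',-60,0)"; python3 - <<'E'
from workcell import imaging,sensors
from h import *
s=sensors.get_state(); d=imaging.read_camera("wrist"); Rt=rot(s['orientation'])
P=Rt.inv().apply(cloud(d,np.ones((420,560),bool))-s['tcp_pos'])*1000
E=P[(abs(P[:,1])<18)&(P[:,0]>60)&(P[:,0]<110)&(P[:,2]>-40)&(P[:,2]<20)]
for a in range(72,94,1):
    k=E[(E[:,0]>=a)&(E[:,0]<a+1)]; print(a,len(k),np.median(k[:,2]).round(1) if len(k) else '',end='; ')
L=P[(P[:,1]>28)&(P[:,1]<50)&(P[:,0]>45)&(P[:,0]<65)&(P[:,2]<-21)&(P[:,2]>-40)]; print("\nlow",np.percentile(L[L[:,2]<-24][:,1],[1,5,99]).round(1),np.percentile(L[:,2],[1,50,99]).round(1))
E
```

```text
t 30.05 j [-0.277  0.21  -0.706  0.157  0.152 -1.816] p [ 0.6216 -0.0461  0.0652]
z [ 0.4957  0.0165 -0.8683] tilt_x,y rad 0.5187 0.019 x [ 0.0108 -0.9999 -0.0128] y [-0.8684 -0.0031 -0.4958] F [5.1 3.6 8.1] gap 0.059 gf 52.7
n 35915 plane z=ax+by+c (tool mm) [-2.35000e-02 -1.20000e-03 -2.07094e+01] rect [16.9  1.1] [119.   60.3] 0.1 x -42.5 76.4 y -29.2 31.3
normal world [-0.4948  0.007   0.869 ] tilt 0.5176 -0.008
72 293 -22.4; 73 295 -22.4; 74 288 -22.5; 75 246 -22.5; 76 151 -21.8; 77 226 -12.6; 78 227 -12.4; 79 276 -12.6; 80 260 -12.5; 81 221 -12.6; 82 256 -12.4; 83 274 -12.6; 84 260 -12.6; 85 242 -12.7; 86 250 -12.5; 87 275 -12.5; 88 276 -12.7; 89 261 -12.6; 90 150 -12.0; 91 0 ; 92 0 ; 93 0 ; 
low [31.  31.4 44.7] [-27.3 -25.8 -21.2]
```

```bash
python3 -m handwheel '[[-0.5,0,1.5,0,0.5],[-1,0,3,0,0.5],[-1,0,3.5,0,0.5],[-1,0,3.5,0,0.5]]' >/dev/null; python3 st.py|tail -1; python3 -c "
from hold import *
held((8,30,60),(35,190,255),'q4',-60,0)"
```

```text
z [ 0.4962  0.0133 -0.8681] tilt_x,y rad 0.5192 0.0154 x [ 0.0082 -0.9999 -0.0107] y [-0.8682 -0.0018 -0.4962] F [-18.3   0.3  34.3] gap 0.0588 gf 56.4
n 35976 plane z=ax+by+c (tool mm) [-7.60000e-03  4.30000e-03 -2.09247e+01] rect [17.6  1.3] [ 60.7 117.8] 90.0 x -41.3 76.5 y -29.1 31.6
normal world [-0.4999 -0.0057  0.866 ] tilt 0.5235 0.0066
```

```bash
python3 -m handwheel '[[0.5,1,-2,0,0.5],[0.5,1.5,-2.5,0,0.5],[0.5,1.5,-2.5,0,0.5]]' >/dev/null; python3 st.py|tail -1; python3 -c "
from hold import *
held((8,30,60),(35,190,255),'q5',-60,0)"
```

```text
z [ 0.4975  0.0151 -0.8674] tilt_x,y rad 0.5207 0.0174 x [ 0.0108 -0.9999 -0.0112] y [-0.8674 -0.0038 -0.4976] F [6.4 2.1 7.4] gap 0.0587 gf 52.2
n 35903 plane z=ax+by+c (tool mm) [-1.34000e-02  1.70000e-03 -2.08012e+01] rect [17.5  1. ] [ 60.4 118. ] 89.9 x -41.5 76.5 y -29.3 31.1
normal world [-0.4991 -0.0017  0.8666] tilt 0.5225 0.002
```

Flat and pressed against both stops, so I'll release and back off along the slope normal.

```bash
python3 -m handwheel '[[0,0,0,0,0.8],[0,-0.5,0,0,0.9],[0,-1,0,0,0.95],[0,-1,0,0,0.95]]' >/dev/null; python3 st.py|tail -1; python3 -m handwheel '[[0,0,-20,0,0.95],[0,0,-60,0,0.95],[0,-20,-100,0,0.95],[0,-20,-100,0,0.95],[0,-20,-100,0,0.95]]'>/dev/null; python3 st.py; python3 - <<'E'
from workcell import imaging,sensors
from chk import *
s=sensors.get_state(); d=imaging.read_camera("wrist"); cv2.imwrite("pics/f.png",d["color"])
Rt=rot(s['orientation']); P=Rt.inv().apply(cloud(d,np.ones((420,560),bool))-s['tcp_pos'])*1000
hsv=cv2.cvtColor(d["color"],cv2.COLOR_BGR2HSV)
S=P[(P[:,0]>-60)&(P[:,0]<60)&(P[:,1]>5)&(P[:,1]<40)&(P[:,2]>50)&(P[:,2]<130)]; A=np.c_[S[:,:2],np.ones(len(S))]
for _ in range(5):
    q=np.linalg.lstsq(A,S[:,2],rcond=None)[0]; e=S[:,2]-A@q; k=abs(e)<max(.6,2*e.std()); S,A=S[k],A[k]
n=Rt.apply([q[0],q[1],-1]); print("plane",q.round(4),"normal",(n/np.linalg.norm(n)).round(4),len(S))
h=P@[q[0],q[1],-1]+q[2]; ins=(abs(P[:,0])<100)&(P[:,1]>-30)&(P[:,1]<90)
K=P[ins&(abs(h)<1.3)]; print("slab x",np.percentile(K[:,0],[.2,99.8]).round(1),"y",np.percentile(K[:,1],[.2,99.8]).round(1))
E=P[ins&(h<-6)&(h>-10)&(P[:,0]>60)]; print("end",np.median(h[ins&(h<-6)&(h>-10)&(P[:,0]>60)]),np.percentile(E[:,0],[1,99]).round(1),np.percentile(E[:,1],[1,99]).round(1))
for g in(1,-1):
    F=P[ins&(h>4)&(h<9)&(P[:,1]>40)&(P[:,0]*g>20)]; print("low",len(F),np.percentile(F[:,0],[1,99]).round(1),np.percentile(F[:,1],[1,99]).round(1))
m=cv2.inRange(hsv,(0,150,60),(6,255,255)).reshape(-1)>0
v=(d["z_map"]>0).reshape(-1); R_=P[m[v]]; R_=R_[abs(R_[:,0])<130]; print("pusher red x",np.percentile(R_[:,0],[1,99]).round(1),len(R_))
# sheet edge (white) below slab on downhill/uphill side
w=(cv2.inRange(hsv,(0,0,120),(180,45,255)).reshape(-1)>0)[v]; W=P[w&ins&(h<-12)&(h>-21)&(abs(P[:,0])<75)]; print("sheet pts",len(W),W.size and np.percentile(W[:,1],[2,98]).round(1))
E
```

```text
z [ 0.486   0.0141 -0.8739] tilt_x,y rad 0.5075 0.0161 x [ 0.0067 -0.9999 -0.0124] y [-8.739e-01  1.000e-04 -4.860e-01] F [0.2 0.4 0.2] gap 0.081 gf 0.0
t 31.85 j [-0.3    0.022 -0.636  0.422  0.158 -1.835] p [ 0.5869 -0.0483  0.1596]
z [ 0.4907  0.0126 -0.8713] tilt_x,y rad 0.5129 0.0144 x [ 0.0066 -0.9999 -0.0107] y [-8.713e-01 -5.000e-04 -4.907e-01] F [-0.4  0.4  0.3] gap 0.0814 gf 0.0
plane [-1.05000e-02  1.17000e-02  7.88266e+01] normal [-0.5008 -0.0021  0.8655] 6400
slab x [-74.4  75.6] y [-12.7  47.6]
end -8.887495511361479 [75.9 89.7] [-5.1 38. ]
low 591 [47.4 66.6] [46.8 60.4]
low 427 [-64.9 -44.8] [47.8 61.4]
pusher red x [-111.6  -73.9] 547
sheet pts 0 0
```

```bash
python3 -c "
from workcell import workorder
print(workorder.hand_in())"
```

```text
the job is handed in; nothing more can be done
None
```

The job is handed in at about 32 s. The separator sheet and then the wooden slab were lowered flat into the jig, and my last measurements put both against the end stop and the two lower stops (the sheet was measured before the slab covered it).

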